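# Hold a spring clip gaping round the edge of a sample board

## Robot

A 7-joint arm with a two-finger parallel gripper is mounted at the origin on the work surface. World frame = base frame: x ahead of the robot, y to its left, z up, the work surface at z = 0. Lengths are in mm, angles in rad, forces in N, time in s.
With the tool pointing down it reaches from about 425 to 1025 mm from the base axis. Payload 9.4 kg.
Tool frame: the origin (TCP) lies midway between the tips of the shut fingers; the grasp point (between the pads) lies 19 mm behind it (arm.pinch_z is the z of the grasp point in the tool frame, in mm); z points along the fingers, y is the line along which they close (so a half turn about z gives the same grasp; the last joint's range is limited). The gripper opens to 85 mm and grips with 20 to 120 N. Pads are 22 mm wide; open, the fingers measure 114 mm over their backs; the gripper's body (76 mm by 85 mm) begins 54 mm behind the grasp point. The pads swing forward as they close: fully open they stand 13 mm farther back than shut.
Start: joints at [1.271, 0.599, -0.003, 1.599, 0.002, 0.943, -0.08], TCP at [160.187, -707.081, 231.275] pointing down, gripper open.
Joint ranges: [-2.57, 2.57], [-0.35, 1.97], [-1.29, 1.29], [0.11, 2.56], [-1.05, 4.19], [0.11, 1.86], [-2.63, 2.63]. Speed limits (rad/s): [2.22, 2.22, 3.01, 3.01, 3.14, 3.14, 3.14].

## Interface

Orientations are given as a rotation vector (axis times angle).
In Python, from station import telemetry, capture, camera_info, order, arm gives the robot as it stands. The module is installed in compiled form; this text tells all that it offers.
- The arm moves only by the tool servo_tool, never from a script. Its arguments are lists of equal length, an entry for each row: "hand": the gripper's target within -1 to 1 (fully open at 1, half-way at 0, shut at -1); "offset": the shift along the tool's x, y, z scaled (see below), a list of three; "roll": the turn about the tool's z scaled (see below). In form: {"hand": [hand, ...], "offset": [[dx, dy, dz], ...], "roll": [roll, ...]}. A call has 1 to 10 rows; each row is the pose to reach, as a shift and turn from the pose commanded when the call began, along the tool's axes at that moment; what a row does not reach only later rows make up. The controller multiplies each number of a shift by 1 m and each number of a turn by 45 degrees. A row lasts 1/12 s, in which the tool goes at most 41.7 mm and 7.16 degrees, less where a joint would pass 70% of its speed; a pose out of reach is approached as far as the arm can. A call with a number of a shift or a turn outside -1 to 1 is refused whole. A call with a gripper value outside its range is refused whole. The fingers move at their own pace and stop on an object; "force" is the grip in N (left out, the last holds). Time passes only in rows, so rows that repeat a pose let the fingers close. It gives the time, the measured TCP pose, the force, the opening and the grip force at its end, in the units of the state.
- telemetry.read_state(): the state, without advancing time (a new reading comes with each control period).
- capture(name): name is "scene" or "top" or "wrist"; returns (picture, depth): 480x640x3 uint8, red, green, blue; 480x640 float32, mm along the optical axis (not along the pixel's ray), 0 where there is no reading.
- camera_info(name): a dict with "intrinsics" (3x3 intrinsics, pixels), "R" (3x3) and "t" (3): a world point X has camera coordinates R X + t. Camera axes: x right, y down, z forward; pixel columns grow to the right and rows downward; lengths in mm; the calibration is good to about 2 mm. A picture is of the moment at which its call begins: read the wrist's pose just before it. camera_info takes no time and is no camera call; for the wrist camera it gives the pose at the moment of the call.
- order.job_done(): hands the job in; it is judged then, once.
The state is a dict: "clock": time; "joint_pos": joint angles; "qd": joint speeds; "joint_torque": joint torques, N m; "tool_pos": TCP position; "eef_rot": TCP orientation; "force": force on the tool from outside, world axes, zero at the start; "ft_torque": the same for the moment, N m; "finger_gap": finger opening in mm; "finger_force": force on a finger pad.
Only numpy, scipy, OpenCV 4.12 (cv2) and the standard library are available. Lean on these libraries where they do the work, as an engineer would, in place of code of your own. Each camera call takes 0.05 s, during which the arm holds its last target. There are 200 camera calls.

## Task

Squeeze the handles of the big spring clip so that its jaws spread wide, lift it off the desk and bring the gaping jaws round the upright edge, nearest the robot, of the taller of the two standing sample boards, about half-way up, so that a swatch can be slipped in under a jaw. Finish while still holding the clip there, handles squeezed: one jaw on each side of the board, well past its edge, the clip touching neither board nor foot. Do not bang the clip against the board, and leave the other things on the desk where they are.

Things in the scene. Friction and masses are not known exactly. Their poses are not given: they have to be found in the camera images.
- clip: Steel spring clip like a big clothes peg, 118 mm long, 36 mm wide, about 90 g, loose, lying on its side on the desk, hinge axis upright. Origin on the hinge axis at its underside. x runs along the clip from handles to jaw tips (within 0.8 rad of world x at the start), z is the hinge axis (up). This body is the left lever (+y side); the other lever hinges on it.
- clip_center (a point): On the clip's hinge axis (a coil 13 mm across), half-way up its 36 mm width: 18 mm above the desk while it lies there. Axes as body clip. With the clip shut, the jaw tips lie 52 mm ahead of it (+x) and the handles end 62 mm behind it (-x).
- clip_handles (a point): Midway between the clip's two flat handle plates, 45 mm behind the hinge, half-way up (18 mm): the place to squeeze, across the clip (along its y). Plates are 36 mm high, 4 mm thick, spread in a V: about 44 mm over the outside here at rest; 24 mm and parallel when squeezed to the stop. Axes as body clip.
- clip_arm (a joint): Angle between the clip's two levers, rad: 0 shut (its spring holds it so), 0.44 spread to the stop. The gap between jaw tips is about 52 mm times this: 23 mm at the stop. Squeezing 45 mm behind the hinge takes 6 N to begin and 11 N to reach the stop; a grip of 15 to 25 N rests firmly on the stop. Let go, the jaws snap shut.
- jaw_left (a point): Inner corner of the tip of the jaw on the clip's +y side, half-way up the clip's width.
- jaw_right (a point): Inner corner of the tip of the jaw on the clip's -y side, half-way up the clip's width; swings with joint clip_arm.
- tall_board: The taller board: fixed white card panel 160 mm long, 5 mm thick, upright, top 150 mm above the desk, swatches on both faces, in a wooden foot (110 x 61 mm, 22 high, starting 40 mm behind the near edge). Origin on the desk under the panel; x along it away from the robot (within 0.4 rad of world x), y across. A shorter board (85 mm) stands on the other side of the desk; sides vary.
- board_edge (a point): Middle of the tall board's upright edge nearest the robot, 85 mm above the desk (80 mm from the board's centre). Axes as the board: x points into the panel, y across its thickness, z up.
- tape_roll: Bystander: roll of clear tape lying flat, 72 mm across, 20 mm high; origin at its underside.
- ink_bottle: Bystander: small amber glass bottle, 44 mm across, 85 mm high; origin at its underside.
- mouse: Bystander: white computer mouse, 105 x 58 mm, 32 mm high; origin at its underside.
- phone: Bystander: black phone lying flat, 145 x 70 x 8 mm; origin at its underside.
- marker: Bystander: marker pen, 128 mm long, 13 mm thick, lying flat; origin at its underside.
- stapler: Bystander: black stapler, 130 mm long, 34 mm wide, about 50 mm high; origin at its underside.

How it is judged:
By the outcome, as a careful person would: the job done as asked, in the order asked, and still so for the second after the job is handed in, while the arm keeps its last pose, push and grip.
It also fails if it takes over 38 s, if anything falls off the work surface, if the arm or the gripper's body presses on something with over 40 N, if the wrist force passes 120 N, or if a joint passes its speed limit or range.

## Working session

There is one attempt and no reset: what is moved stays moved. The work goes in short steps, Python scripts to look and compute and a tool call to move; the robot and the scene stay as the last step left them, time stands still between calls to the robot, and variables do not carry over. Pictures are saved under pics/ and viewed, at most 10 in all, crops included, and the job is handed in when it is done.

Besides the shell and the picture viewer there is one more tool, called after "Emit:" by a JSON object that holds its "op" and its "data". servo_tool: Moves the arm, as the interface text tells. Shifts and turns lie within -1 to 1; 1 stands for 1 m of shift or 45 degrees of turn. Its arguments: {"type":"object","properties":{"hand":{"type":"array","items":{"type":"number"}},"offset":{"type":"array","items":{"type":"array","items":{"type":"number","minimum":-1,"maximum":1}}},"roll":{"type":"array","items":{"type":"number","minimum":-1,"maximum":1}},"force":{"type":"number"}},"required":["hand","offset","roll"]}

```bash
mkdir -p pics
python3 - <<'E'
from station import telemetry,capture,camera_info
import cv2,numpy as np
print(telemetry.read_state())
for n in("scene","top"):
    p,d=capture(n);cv2.imwrite(f"pics/{n}0.png",p[:,:,::-1]);np.savez(f"{n}0.npz",p=p,d=d)
    print(n,camera_info(n))
E
```

```text
{'clock': 0.0, 'joint_pos': array([ 1.27131166,  0.60012278, -0.00258259,  1.60013008,  0.00178143,
        0.94290549, -0.07978065]), 'qd': array([-1.47381828e-03,  3.88231967e-04, -3.61715518e-05,  3.34347603e-04,
       -9.68172441e-05,  1.27450168e-03, -3.91849318e-04]), 'joint_torque': array([-5.86076851e-06, -7.76454949e+01,  1.56528354e+00, -2.58003438e+01,
        1.24764524e-02,  9.10166244e-03, -2.43369561e-05]), 'tool_pos': array([ 160.09341507, -706.61592292,  230.41800884]), 'eef_rot': array([-3.12057573e+00, -3.49210188e-01,  4.38003814e-04]), 'force': array([-0.05919685,  1.01496182,  0.23797482]), 'ft_torque': array([ 0.00980678, -0.02273831,  0.05325054]), 'finger_force': 0.0, 'finger_gap': 85.43719064848126}
scene {'intrinsics': array([[504.51350598,   0.        , 311.99298439],
       [  0.        , 504.51350598, 232.88381964],
       [  0.        ,   0.        ,   1.        ]]), 'R': array([[ 0.27497041,  0.96144763,  0.00312053],
       [ 0.7030879 , -0.19886459, -0.68273002],
       [-0.65578859,  0.18992456, -0.73066407]]), 't': array([-227.321545  , -382.21270476, 1416.14023384])}
top {'intrinsics': array([[494.14690127,   0.        , 317.77384406],
       [  0.        , 494.14690127, 232.40730931],
       [  0.        ,   0.        ,   1.        ]]), 'R': array([[ 0.01901652, -0.99975646,  0.01119762],
       [-0.98812214, -0.020501  , -0.15229689],
       [ 0.15248936, -0.00816846, -0.98827135]]), 't': array([ 31.47547716, 620.45976105, 892.27026322])}
```

View pics/top0.png

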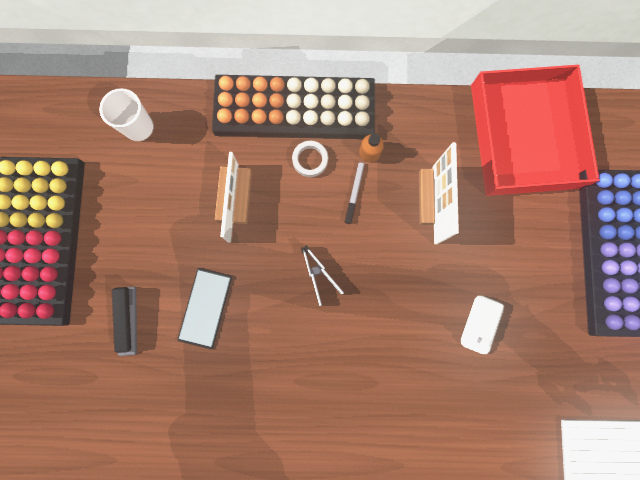

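View pics/scene0.png

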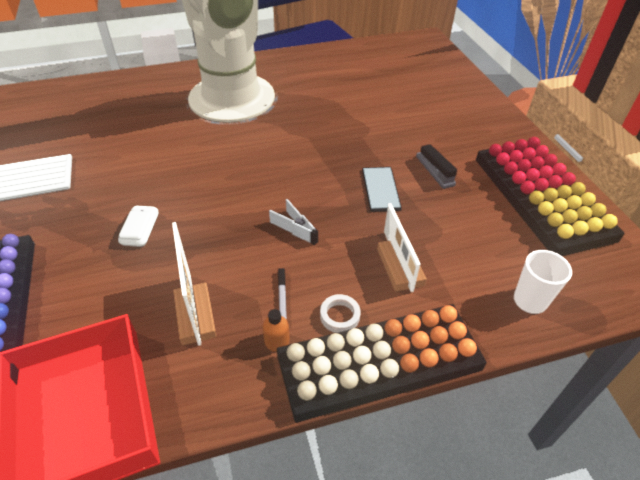

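The top view shows the clip around (316,270) with its jaw tips at (305,247) and handles at (320,304) and (342,292). The tall board is at (445,190) with its near edge around x≈436, row 240. The scene view agrees. The short board is the one at left in the top view.

```bash
cat > h.py <<'E'
import numpy as np,cv2
from station import camera_info
def cloud(d,ci):
    K=ci["intrinsics"];v,u=np.mgrid[:d.shape[0],:d.shape[1]]
    c=np.stack([(u-K[0,2])/K[0,0]*d,(v-K[1,2])/K[1,1]*d,d],-1)
    W=(c-ci["t"])@ci["R"]; W[d<=0]=np.nan
    return W
def line(P):
    vx,vy,x,y=cv2.fitLine(P.astype(np.float32),cv2.DIST_HUBER,0,.01,.01).ravel()
    return np.array([x,y]),np.array([vx,vy])*(1 if vx>0 else -1)
E
python3 - <<'E'
from h import *
for n in("top","scene"):
    f=np.load(n+"0.npz");W=cloud(f["d"],camera_info(n));p=f["p"]
    X,Y,Z=W[...,0],W[...,1],W[...,2]
    m=(Z>20)&(Z<60)&(X>400)&(X<640)&(abs(Y)<120)
    P=W[m];print(n,"clip",m.sum(),np.nanmin(P,0),np.nanmax(P,0),np.median(P[:,2]))
    if n=="top":
        v,u=np.nonzero(m);print(u.min(),u.max(),v.min(),v.max())
        for i in np.argsort(P[:,0])[::6]:print(P[i].round(0),end=" ")
        print()
    b=(Z>40)&(Z<165)&(X>500)&(X<800)&(Y<-150)&(Y>-350)
    P=W[b];print("board",b.sum(),np.percentile(P,[1,50,99],axis=0).round(1))
    for lo,hi in((50,80),(80,110),(110,140),(144,160)):
        Q=P[(P[:,2]>lo)&(P[:,2]<hi)]
        if len(Q)>20:
            c,w=line(Q[:,:2]);s=(Q[:,:2]-c)@w;print(lo,len(Q),"c",c,"yaw",np.arctan2(w[1],w[0]),"near",c+w*np.percentile(s,1),"far",c+w*np.percentile(s,99),"sd",np.std((Q[:,:2]-c)@[-w[1],w[0]]))
t=cv2.imread("pics/top0.png")[225:325,265:385];cv2.imwrite("pics/clip.png",cv2.resize(t,None,fx=6,fy=6,interpolation=2)[:600])
E
```

```text
top clip 350 [483.30326091  -4.34518729  20.72346079] [596.85801192  75.5362292   40.12827974] 34.78616718502846
301 342 245 305
[483.  39.  34.] [489.  41.  37.] [493.  39.  37.] [498.  41.  36.] [502.  45.  27.] [507.  -3.  34.] [509.  45.  36.] [511.  47.  37.] [513.  45.  35.] [515.  45.  37.] [517.  47.  37.] [519.  49.  35.] [521.   9.  36.] [523.  11.  37.] [525.  11.  36.] [527.  15.  36.] [529.  17.  33.] [531.  19.  36.] [533.  17.  36.] [535.  22.  32.] [537.  53.  39.] [538.  21.  33.] [540.  51.  33.] [541.  28.  24.] [542.  46.  30.] [543.  59.  36.] [544.  47.  32.] [544.  42.  29.] [545.  49.  32.] [546.  53.  27.] [547.  51.  34.] [547.  46.  33.] [549.  48.  38.] [549.  57.  31.] [549.  40.  32.] [551.  34.  38.] [551.  40.  32.] [553.  46.  35.] [553.  42.  34.] [554.  63.  35.] [555.  52.  30.] [557.  34.  36.] [560.  65.  33.] [563.  42.  35.] [565.  44.  30.] [568.  67.  36.] [570.  48.  34.] [572.  48.  35.] [576.  69.  34.] [578.  52.  35.] [581.  69.  38.] [583.  69.  35.] [585.  71.  35.] [586.  64.  29.] [587.  66.  32.] [589.  69.  36.] [591.  66.  37.] [5
[... 740 characters left out ...]
5787028  77.78365575  39.24556031] 30.929519390524604
board 1312 [[ 612.5 -347.1   40.5]
 [ 719.6 -188.2   66.6]
 [ 794.9 -183.9  151.7]]
50 504 c [ 725.06604 -307.8282 ] yaw 1.3475351 near [ 716.20309105 -346.86406811] far [ 753.70041211 -181.71124992] sd 38.701605922139166
80 149 c [ 716.65454 -184.72542] yaw 0.0048367865 near [ 612.10004164 -185.23112985] far [ 770.36072104 -184.46565073] sd 1.6069613900677675
110 169 c [ 723.59357 -184.5825 ] yaw 0.0016141557 near [ 611.9712294  -184.76268026] far [ 770.25170097 -184.50719071] sd 1.5363663817262607
144 265 c [ 696.2644  -187.26439] yaw 0.0059572174 near [ 611.00693045 -187.77229235] far [ 768.56886057 -186.83365058] sd 1.5580201652478154
```

View pics/clip.png

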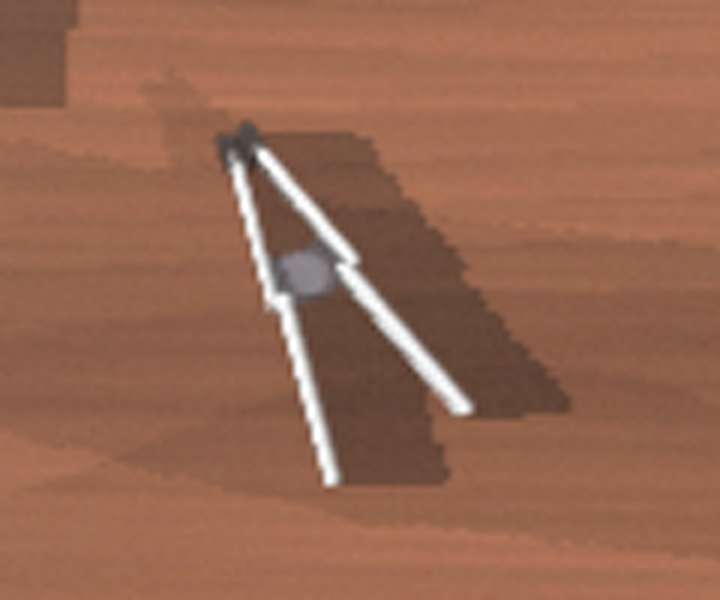

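The crop shows the jaw tip at (240,143), the coil at (307,272), and the handle ends at (333,482) and (464,408). I'll cast these onto z=36.

```bash
cat >> h.py <<'E'
def ray(uv,ci,z):
    C=-ci["R"].T@ci["t"];D=ci["R"].T@np.linalg.inv(ci["intrinsics"])@[*uv,1.]
    return (C+D*(z-C[2])/D[2])[:2]
E
python3 - <<'E'
from h import *
ci=camera_info("top")
q=[ray(((a+.5)/6-.5+265,(b+.5)/6-.5+225),ci,36) for a,b in((240,143),(307,272),(333,482),(464,408))]
for x in q:print(x.round(1))
hm=(q[2]+q[3])/2;a=q[0]-hm;print("handle ends mid",hm,"yaw",np.arctan2(a[1],a[0]),"len",np.linalg.norm(a))
a/=np.linalg.norm(a);print("coil->tip",(q[0]-q[1])@a,"lat",np.cross(a,q[1]-hm));g=q[1]-45*a;print("grasp from coil",g,"from tip",q[0]-97*a)
from station import telemetry
from scipy.spatial.transform import Rotation as R
M=R.from_rotvec(telemetry.read_state()["eef_rot"]).as_matrix();print(M.round(3),camera_info("wrist")["t"])
E
```

```text
[589.9  68.4]
[549.2  46.2]
[483.5  36.7]
[507.3  -4.1]
handle ends mid [495.41035076  16.31132354] yaw 0.5034152823722886 len 107.90778658617918
coil->tip 46.38373090067216 lat 0.21922332917841914
grasp from coil [509.7786756   24.47488381] from tip [504.96491814  21.57345717]
[[ 0.975  0.221 -0.   ]
 [ 0.221 -0.975  0.001]
 [-0.    -0.001 -1.   ]] [-723.51427898  -44.79468312  381.6516514 ]<stdin>:6: DeprecationWarning: Arrays of 2-dimensional vectors are deprecated. Use arrays of 3-dimensional vectors instead. (deprecated in NumPy 2.0)
```

Emit:
{"op": "servo_tool", "data": {"hand": [1,1,1,1,1,1,1,1,1,1], "offset": [[0.302,-0.246,0],[0.302,-0.246,0],[0.302,-0.246,0],[0.302,-0.246,0],[0.302,-0.246,0],[0.302,-0.246,0],[0.302,-0.246,0],[0.302,-0.246,0],[0.302,-0.246,0],[0.302,-0.246,0]], "roll": [0,0,0,0,0,0,0,0,0,0], "force": 20}}

```text
clock: 0.93
tool_pos: [404.4, -394.8, 231.1]
eef_rot: [-3.119, -0.359, -0.002]
force: [1.8, -0.2, 0.1]
finger_gap: 85.5
finger_force: 0.0
```

Emit:
{"op": "servo_tool", "data": {"hand": [1,1,1,1,1,1,1,1,1,1], "offset": [[0.197,-0.382,0],[0.197,-0.382,0],[0.197,-0.382,0],[0.197,-0.382,0],[0.197,-0.382,0],[0.197,-0.382,0],[0.197,-0.382,0],[0.197,-0.382,0],[0.197,-0.382,0],[0.197,-0.382,0]], "roll": [-0.05,-0.1,-0.15,-0.2,-0.25,-0.3,-0.35,-0.35,-0.35,-0.35]}}

```text
clock: 1.77
tool_pos: [504.7, 4.9, 231.2]
eef_rot: [3.045, 0.773, -0.0]
force: [0.9, -1.0, 0.2]
finger_gap: 85.4
finger_force: 0.0
```

Emit:
{"op": "servo_tool", "data": {"hand": [1,1,1,1], "offset": [[0,0,0],[0,0,0],[0,0,0],[0,0,0]], "roll": [0,0,0,0]}}

```text
clock: 2.1
tool_pos: [504.3, 1.5, 231.1]
eef_rot: [3.045, 0.771, -0.001]
force: [-0.1, 0.4, 1.0]
finger_gap: 85.5
finger_force: 0.0
```

Run:
```python
from station import telemetry,capture,camera_info
import cv2,numpy as np,pickle
s=telemetry.read_state();print(s["tool_pos"],s["eef_rot"],s["joint_pos"])
ci=camera_info("wrist");p,d=capture("wrist");cv2.imwrite("pics/w1.png",p[:,:,::-1]);pickle.dump((p,d,ci),open("w1.pkl","wb"));print(ci)
```

```text
[504.30095597   1.45656942 231.0623097 ] [ 3.04510345e+00  7.70721958e-01 -1.43817685e-03] [ 0.01969059  0.34299911 -0.17752771  2.08923135  0.09132355  0.71728276
 -1.29165343]
{'intrinsics': array([[395.34059972,   0.        , 314.06208706],
       [  0.        , 395.34059972, 243.41748134],
       [  0.        ,   0.        ,   1.        ]]), 'R': array([[ 4.75914318e-01, -8.79491588e-01, -3.28625481e-04],
       [-8.30644967e-01, -4.49604951e-01,  3.28457495e-01],
       [-2.89023356e-01, -1.56044654e-01, -9.44518695e-01]]), 't': array([-237.61130056,  375.24151698,  526.98903773])}
```

View pics/w1.png

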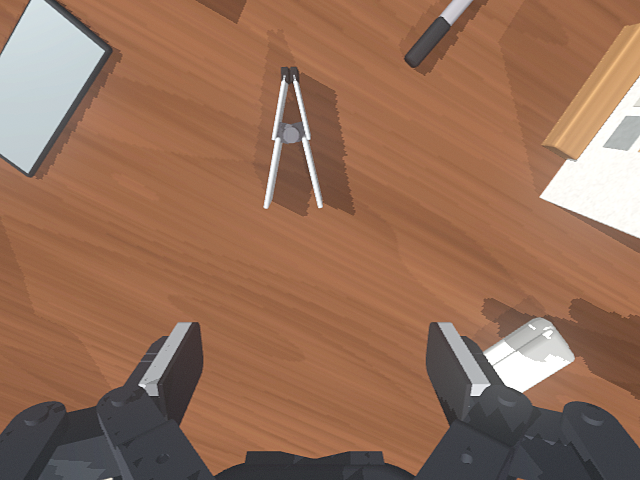

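The wrist view shows jaw tips near (290,68), the coil at (291,133), and the handle ends at (266,207) and (320,207). The clip is aligned with the tool.

Run:
```python
from h import *
import pickle
p,d,ci=pickle.load(open("w1.pkl","rb"))
q=[ray(x,ci,36) for x in((290,68),(291,133),(266.5,206.5),(320.5,206.5))]
for x in q:print(x.round(1))
hm=(q[2]+q[3])/2;a=q[0]-hm;print("mid",hm,"yaw",np.arctan2(a[1],a[0]),"len",np.linalg.norm(a));a/=np.linalg.norm(a)
print("coil->tip",(q[0]-q[1])@a,"grasp from coil",q[1]-45*a,"from end",hm+17*a)
```

```text
[592.8  72.1]
[549.4  48.8]
[483.8  39.1]
[506.4  -2.6]
mid [495.11341705  18.25916759] yaw 0.5035588484333933 len 111.51614920051286
coil->tip 49.24801637754387 grasp from coil [509.98203197  27.05656706] from end [510.00322074  26.46244414]
```

Emit:
{"op": "servo_tool", "data": {"hand": [1,1,1,1,1,1,1,1,1,1], "offset": [[0.017,-0.0193,0],[0.017,-0.0193,0.03],[0.017,-0.0193,0.06],[0.017,-0.0193,0.09],[0.017,-0.0193,0.12],[0.017,-0.0193,0.15],[0.017,-0.0193,0.18],[0.017,-0.0193,0.2],[0.017,-0.0193,0.215],[0.017,-0.0193,0.215]], "roll": [-0.01,-0.01,-0.01,-0.01,-0.01,-0.01,-0.01,-0.01,-0.01,-0.01]}}

```text
clock: 2.98
tool_pos: [509.2, 26.5, 13.7]
eef_rot: [3.043, 0.783, -0.007]
force: [-0.3, -0.6, -0.3]
finger_gap: 85.3
finger_force: 0.0
```

Emit:
{"op": "servo_tool", "data": {"hand": [1,1,1], "offset": [[0,0,0.006],[0,0,0.012],[0,0,0.012]], "roll": [0,0,0]}}

```text
clock: 3.23
tool_pos: [510.7, 27.5, 4.2]
eef_rot: [3.042, 0.784, 0.001]
force: [-1.1, -0.0, -0.9]
finger_gap: 85.4
finger_force: 0.0
```

Run:
```python
from station import telemetry,capture,camera_info
import cv2,pickle
s=telemetry.read_state();print(s["tool_pos"],s["eef_rot"],s["force"])
p,d=capture("wrist");cv2.imwrite("pics/w2.png",p[:,:,::-1])
```

```text
[510.7312631   27.53971241   4.238799  ] [3.04196783e+00 7.84401465e-01 7.03679344e-04] [-1.08488492 -0.00249772 -0.88739215]
```

View pics/w2.png

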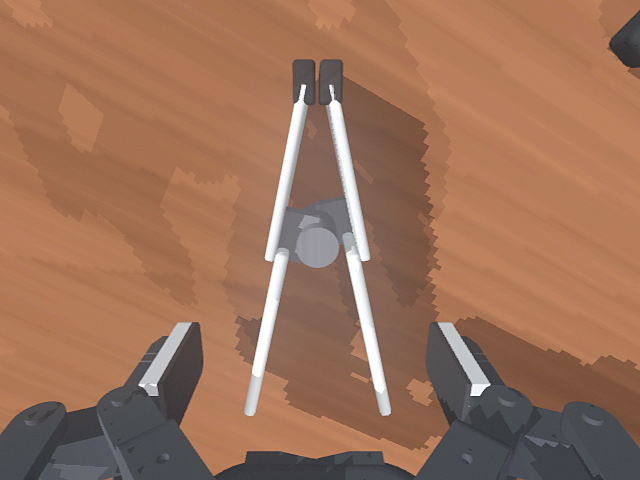

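The clip is centred between the pads, with its mid-line at column 317 and the handles straddled. Now I'll squeeze.

Emit:
{"op": "servo_tool", "data": {"hand": [0.4,0.2,0,-0.2,-0.4,-0.6,-0.8,-1,-1,-1], "offset": [[0,0,0],[0,0,0],[0,0,0],[0,0,0],[0,0,0],[0,0,0],[0,0,0],[0,0,0],[0,0,0],[0,0,0]], "roll": [0,0,0,0,0,0,0,0,0,0], "force": 22}}

```text
clock: 4.12
tool_pos: [511.0, 27.9, 5.3]
eef_rot: [3.042, 0.785, 0.003]
force: [-0.6, 0.0, 12.8]
finger_gap: 23.5
finger_force: 22.8
```

Emit:
{"op": "servo_tool", "data": {"hand": [-1,-1,-1,-1,-1,-1], "offset": [[0,0,0],[0,0,0],[0,0,0],[0,0,0],[0,0,0],[0,0,0]], "roll": [0,0,0,0,0,0]}}

```text
clock: 4.62
tool_pos: [511.0, 27.9, 5.3]
eef_rot: [3.042, 0.785, 0.003]
force: [-1.8, -1.7, 12.0]
finger_gap: 23.7
finger_force: 22.8
```

Run:
```python
from station import telemetry,capture,camera_info
import cv2,pickle
s=telemetry.read_state();print(s["tool_pos"],s["eef_rot"],s["force"],s["finger_gap"])
p,d=capture("wrist");cv2.imwrite("pics/w3.png",p[:,:,::-1])
```

```text
[511.01348781  27.93858593   5.33645913] [3.04155719e+00 7.84874092e-01 2.55616348e-03] [-1.75116223 -1.71078805 11.97741853] 23.732082672962626
```

View pics/w3.png

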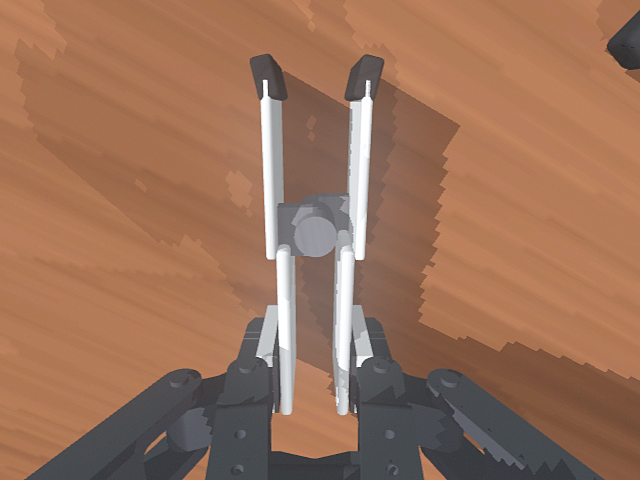

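The clip is squeezed to the stop (gap 23.7 mm) with its jaws open at (268,75) and (366,75), symmetric about column 317. Next I'll lift.

Emit:
{"op": "servo_tool", "data": {"hand": [-1,-1,-1,-1,-1,-1,-1,-1,-1], "offset": [[0,0,-0.005],[0,0,-0.015],[0,0,-0.03],[0,0,-0.045],[0,0,-0.055],[0,0,-0.062],[0,0,-0.066],[0,0,-0.066],[0,0,-0.066]], "roll": [0,0,0,0,0,0,0,0,0]}}

```text
clock: 5.42
tool_pos: [510.5, 28.0, 70.2]
eef_rot: [-3.042, -0.786, -0.0]
force: [0.1, -0.5, -1.0]
finger_gap: 23.5
finger_force: 22.1
```

Run:
```python
from station import telemetry,capture,camera_info
from h import *
import pickle
from scipy.spatial.transform import Rotation as R
s=telemetry.read_state();print(s["tool_pos"],s["eef_rot"],s["force"],s["finger_gap"])
ci=camera_info("wrist");p,d=capture("wrist");cv2.imwrite("pics/w4.png",p[:,:,::-1])
pickle.dump((p,d,ci),open("w4.pkl","wb"))
W=cloud(d,ci);M=R.from_rotvec(s["eef_rot"]).as_matrix();T=(W-s["tool_pos"])@M
x,y,z=T[...,0],T[...,1],T[...,2]
m=(abs(y)<45)&(x>28)&(x<130)&(z<12)&(W[...,2]>50)
for lo in range(30,125,6):
    Q=T[m&(x>=lo)&(x<lo+6)]
    if len(Q):
        A=Q[Q[:,1]<-0];B=Q[Q[:,1]>=0]
        print(lo,len(Q),[ (a[:,1].min().round(1),a[:,1].max().round(1),a[:,2].min().round(1)) if len(a) else None for a in(A,B)])
print(x[m].max())
C=T[m&(x>85)];print("tipsection z",np.percentile(C[:,2],[2,50,98]))
```

```text
[510.46306361  28.00985984  70.21055133] [-3.04172082e+00 -7.85672238e-01 -1.16025904e-04] [ 0.12665624 -0.50720212 -0.98683568] 23.518433915047098
30 607 [(np.float64(-12.7), np.float64(-8.5), np.float64(-32.4)), (np.float64(7.2), np.float64(11.3), np.float64(-32.7))]
36 1406 [(np.float64(-15.4), np.float64(-0.1), np.float64(-32.5)), (np.float64(0.2), np.float64(14.3), np.float64(-32.5))]
42 1865 [(np.float64(-15.6), np.float64(-0.1), np.float64(-32.8)), (np.float64(0.2), np.float64(14.4), np.float64(-32.6))]
48 2621 [(np.float64(-15.7), np.float64(-0.0), np.float64(-32.8)), (np.float64(0.0), np.float64(14.6), np.float64(-33.0))]
54 770 [(np.float64(-15.6), np.float64(-2.3), np.float64(-32.7)), (np.float64(11.2), np.float64(14.5), np.float64(-32.8))]
60 803 [(np.float64(-15.5), np.float64(-12.5), np.float64(-32.5)), (np.float64(11.2), np.float64(14.4), np.float64(-32.9))]
66 838 [(np.float64(-15.6), np.float64(-12.4), np.float64(-32.8)), (np.float64(11.3), np.float64(14.6), np.float64(-33.3))]
72 877 [(np.float64(-15.7), np.float64(-12.4), np.float64(-33.0)), (np.float64(11.3), np.float64(14.6), np.float64(-32.6))]
78 921 [(np.float64(-15.6), np.float64(-12.3), np.float64(-32.7)), (np.float64(11.3), np.float64(14.6), np.float64(-32.9))]
84 1397 [(np.float64(-17.1), np.float64(-10.3), np.float64(-33.0)), (np.float64(9.2), np.float64(16.0), np.float64(-33.4))]
90 1381 [(np.float64(-18.2), np.float64(-11.0), np.float64(-33.2)), (np.float64(10.0), np.float64(17.1), np.float64(-32.7))]
96 5 [(np.float64(-13.8), np.float64(-12.7), np.float64(-30.0)), (np.float64(12.0), np.float64(12.8), np.float64(-30.4))]
96.09019075080921
tipsection z [-32.37549477 -30.69661464  -0.06409037]
```

Emit:
{"op": "servo_tool", "data": {"hand": [-1,-1,-1,-1,-1,-1,-1,-1,-1,-1], "offset": [[-0.013,0.017,0],[-0.03,0.038,0],[-0.05,0.064,0],[-0.07,0.089,0],[-0.09,0.114,0],[-0.11,0.14,0],[-0.124,0.158,0],[-0.132,0.168,0],[-0.135,0.172,0],[-0.135,0.172,0]], "roll": [0.05,0.13,0.22,0.31,0.4,0.48,0.55,0.6,0.638,0.638]}}

```text
clock: 6.3
tool_pos: [475.4, -188.2, 69.8]
eef_rot: [-3.141, -0.003, 0.001]
force: [-0.7, 0.6, -0.9]
finger_gap: 23.1
finger_force: 22.1
```

Emit:
{"op": "servo_tool", "data": {"hand": [-1,-1,-1], "offset": [[0,0,0],[0,0,0],[0,0,0]], "roll": [0,0,0]}}

```text
clock: 6.55
tool_pos: [476.1, -186.2, 70.2]
eef_rot: [-3.141, -0.012, -0.0]
force: [0.4, 0.6, -1.2]
finger_gap: 23.4
finger_force: 22.1
```

```bash
cat > m.py <<'E'
from station import telemetry,capture,camera_info
from h import *
import sys
from scipy.spatial.transform import Rotation as R
s=telemetry.read_state();print(s["tool_pos"],s["eef_rot"],s["force"],s["finger_gap"],s["joint_pos"].round(2))
M=R.from_rotvec(s["eef_rot"]).as_matrix();print("yaw",np.arctan2(M[1,0],M[0,0]))
for n in("wrist","top","scene"):
    ci=camera_info(n);p,d=capture(n);cv2.imwrite(f"pics/{sys.argv[1]}_{n}.png",p[:,:,::-1])
    W=cloud(d,ci);T=(W-s["tool_pos"])@M
    x,y,z=T[...,0],T[...,1],T[...,2]
    b=(abs(W[...,1]+188)<12)&(W[...,0]>600)&(W[...,0]<790)
    for nm,lo,hi in(("top",146,156),("body",60,140)):
        Q=T[b&(W[...,2]>lo)&(W[...,2]<hi)]
        if len(Q)<20:continue
        c,w=line(Q[:,:2]);print(n,nm,len(Q),"near x",np.percentile(Q[:,0],[0.5,2]).round(1),"y at near",np.percentile(Q[Q[:,0]<Q[:,0].min()+25][:,1],[2,50,98]).round(1),"slope",(w[1]/w[0]).round(4))
    Q=T[(abs(y)<30)&(x>55)&(x<110)&(abs(z+13)<22)&(W[...,0]<W[b][:,0].min()-8)]
    if len(Q)>20:
        for lab,A in(("-",Q[Q[:,1]<-5]),("+",Q[Q[:,1]>5])):
            if len(A):print(n,"clip",lab,len(A),"tip x",np.percentile(A[:,0],99).round(1),"y",np.percentile(A[:,1],[1,50,99]).round(1),"z",np.percentile(A[:,2],[2,98]).round(1))
E
python3 m.py a
```

```text
[ 476.13743203 -186.1585051    70.2140397 ] [-3.14093928e+00 -1.22402469e-02 -8.98500508e-06] [ 0.37500445  0.56220959 -1.22045864] 23.42032901308555 [ 0.3   0.6  -0.06  2.21  0.1   0.33 -1.4 ]
yaw 0.0077939621431720035
wrist clip - 3318 tip x 95.1 y [-16.4 -12.2  -9.7] z [-32.3   1.1]
wrist clip + 3482 tip x 95.1 y [10.2 12.5 17. ] z [-32.2   1.6]
top top 324 near x [131.9 134. ] y at near [1.7 4.4 7.6] slope 0.0044
top body 1054 near x [131.7 132.3] y at near [1.4 2.1 6.3] slope -0.001
top clip - 160 tip x 95.7 y [-15.  -12.3  -8.9] z [-33.1   3.2]
top clip + 167 tip x 95.7 y [12.3 14.7 18.5] z [-31.9   1.8]
scene top 255 near x [134.3 136.1] y at near [0.2 2.6 5.2] slope 0.0042
scene body 405 near x [133.3 137.5] y at near [0.1 0.3 0.5] slope 0.0043
scene clip - 93 tip x 98.9 y [-16.3 -12.7  -7.4] z [-31.7   3.5]
scene clip + 98 tip x 98.9 y [10.9 14.2 18.5] z [-31.9   3.4]
```

Emit:
{"op": "servo_tool", "data": {"hand": [-1,-1,-1,-1,-1,-1], "offset": [[0.006,0.001,0],[0.014,0.002,0],[0.021,0.0026,0],[0.025,0.0026,0],[0.025,0.0026,0],[0.025,0.0026,0]], "roll": [0.004,0.004,0.004,0.004,0.004,0.004]}}

```text
clock: 7.2
tool_pos: [500.9, -190.3, 70.1]
eef_rot: [-3.142, -0.002, 0.0]
force: [-0.0, -0.3, -1.6]
finger_gap: 23.4
finger_force: 22.1
```

```bash
python3 m.py b
```

```text
[ 500.89421579 -190.29159223   70.13042087] [-3.14154994e+00 -2.31016105e-03  1.87562340e-04] [-0.04061415 -0.3047807  -1.60703161] 23.420481214932384 [ 0.3   0.62 -0.06  2.16  0.09  0.37 -1.4 ]
yaw 0.001470716439122338
wrist body 614 near x [106.  106.1] y at near [-5.  -2.6 -0.3] slope 1342.2557
wrist clip - 2828 tip x 91.0 y [-15.7 -12.1  -9.7] z [-32.3   1.2]
wrist clip + 2950 tip x 90.9 y [10.1 12.4 16.2] z [-32.2   1.4]
top top 319 near x [107.4 109. ] y at near [-3.9 -1.   2.1] slope -0.0038
top body 1056 near x [107.  107.4] y at near [-3.7 -2.9  1. ] slope -0.0081
top clip - 146 tip x 90.9 y [-14.7 -12.6  -9.1] z [-32.4   3.8]
top clip + 147 tip x 90.9 y [12.1 14.5 17.3] z [-32.9   0.6]
scene top 253 near x [108.  111.7] y at near [-4.8 -2.1 -0. ] slope -0.0031
scene body 409 near x [108.3 112. ] y at near [-5.  -4.8 -4.6] slope 0.0009
scene clip - 38 tip x 90.0 y [-14.7 -13.1  -8.8] z [-31.2  -6.8]
scene clip + 55 tip x 91.4 y [10.4 12.7 17.1] z [-31.7  -0.1]
```

View pics/b_wrist.png

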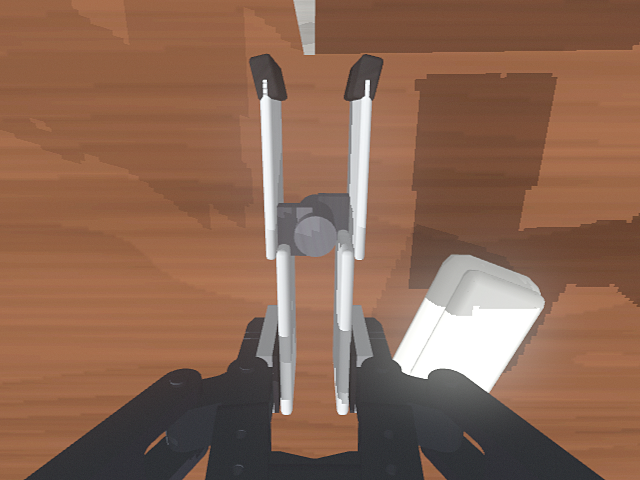

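The wrist view shows the board edge at columns 300–315, ahead of the jaws at (268,75) and (366,75), so it is slightly left of centre. I need about −2.2 mm in tool y.

Emit:
{"op": "servo_tool", "data": {"hand": [-1,-1,-1,-1,-1,-1], "offset": [[0,-0.001,0],[0,-0.0022,0],[0,-0.0022,0],[0,-0.0022,0],[0,-0.0022,0],[0,-0.0022,0]], "roll": [-0.005,-0.005,-0.005,-0.005,-0.005,-0.005]}}

```text
clock: 7.85
tool_pos: [500.7, -188.2, 70.3]
eef_rot: [3.142, 0.008, -0.0]
force: [0.2, -0.1, -1.8]
finger_gap: 23.3
finger_force: 22.1
```

```bash
python3 m.py c
```

```text
[ 500.66642086 -188.18686399   70.26374025] [ 3.14152851e+00  8.17470985e-03 -9.45950360e-05] [ 0.16145322 -0.09515207 -1.84772255] 23.305698280933868 [ 0.29  0.62 -0.06  2.16  0.09  0.37 -1.4 ]
yaw 0.005204274828417553
wrist body 620 near x [106.3 106.3] y at near [-2.5 -0.1  2.3] slope 3038.6533
wrist clip - 2847 tip x 91.2 y [-15.9 -12.1  -9.7] z [-32.3   1. ]
wrist clip + 2971 tip x 91.0 y [10.1 12.4 16.2] z [-32.2   1.7]
top top 325 near x [107.3 109.4] y at near [-0.9  2.   4.8] slope -0.0005
top body 1055 near x [107.2 107.7] y at near [-1.1 -0.3  3.6] slope -0.0037
top clip - 135 tip x 91.0 y [-14.4 -12.7  -9. ] z [-32.5   2.9]
top clip + 147 tip x 91.1 y [11.8 14.4 17.8] z [-32.7   5. ]
scene top 250 near x [109.1 112. ] y at near [-2.3  0.3  2.8] slope -0.0008
scene body 407 near x [109.5 113.6] y at near [-2.3 -2.2 -2. ] slope 0.0011
scene clip - 41 tip x 90.8 y [-14.9 -13.   -7.6] z [-31.2  -3.1]
scene clip + 49 tip x 91.1 y [10.4 12.6 15.4] z [-31.6   4.9]
```

Emit:
{"op": "servo_tool", "data": {"hand": [-1,-1,-1,-1,-1,-1,-1,-1,-1,-1], "offset": [[0.004,0,0],[0.009,0,0],[0.014,0,0],[0.019,0,0],[0.024,0,0],[0.029,0,0],[0.033,0,0],[0.036,0,0],[0.036,0,0],[0.036,0,0]], "roll": [0,0,0,0,0,0,0,0,0,0]}}

```text
clock: 8.83
tool_pos: [536.7, -187.9, 70.2]
eef_rot: [-3.142, -0.008, 0.0]
force: [0.2, -0.2, -1.9]
finger_gap: 23.2
finger_force: 22.1
```

Emit:
{"op": "servo_tool", "data": {"hand": [-1,-1,-1,-1,-1,-1], "offset": [[0,0,0],[0,0,0],[0,0,0],[0,0,0],[0,0,0],[0,0,0]], "roll": [0,0,0,0,0,0]}}

```text
clock: 9.33
tool_pos: [536.6, -188.0, 70.3]
eef_rot: [3.142, 0.008, -0.0]
force: [-0.2, 0.5, -1.2]
finger_gap: 23.3
finger_force: 22.1
```

```bash
python3 m.py d
```

```text
[ 536.63739546 -187.97676559   70.26468695] [ 3.14155754e+00  8.18175502e-03 -1.29728416e-04] [-0.20229416  0.54257416 -1.17347902] 23.33733661134547 [ 0.28  0.64 -0.06  2.08  0.08  0.42 -1.41]
yaw 0.00520871245904671
wrist top 6264 near x [70.8 71.4] y at near [-2.5 -0.   2.3] slope 0.0031
wrist body 1873 near x [63.6 64.3] y at near [-11.2  12.2  12.4] slope -0.1062
wrist clip - 25 tip x 55.4 y [-14.6 -12.3 -11.8] z [-32.3   0.9]
wrist clip + 18 tip x 55.3 y [12.1 13.1 14.8] z [-32.1  -8.6]
top top 325 near x [71.4 74.4] y at near [-1.   2.1  4.8] slope -0.0039
top body 1052 near x [70.9 71.4] y at near [-10.8  -0.3   3.6] slope -0.0034
scene top 255 near x [74.4 75.5] y at near [-2.2  0.3  2.6] slope 0.0003
scene body 453 near x [73.8 76.9] y at near [-11.3  -2.2  12.1] slope 0.0019
```

View pics/d_wrist.png

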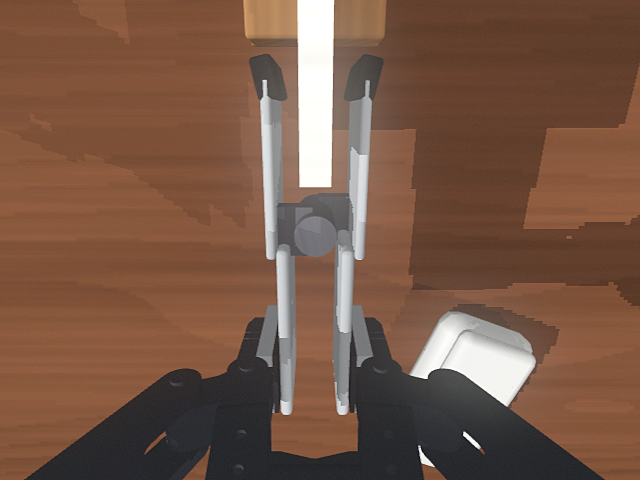

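View pics/d_scene.png

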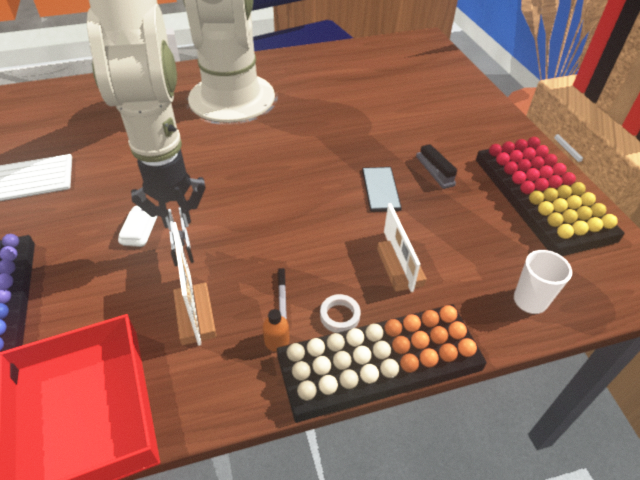

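The wrist view shows the board (columns 299–332) centred between the jaws at columns 268 and 366. Its edge is about 25 mm inside the tips and clear of the coil. The scene view shows the other things undisturbed. I'll hand in.

```bash
python3 -c "
from station import order
print(order.job_done())"
```

```text
the job is handed in; nothing more can be done
None
```

The job is handed in: the arm is holding the squeezed-open clip round the tall board's near edge, with the board centred between the jaws, tips about 25 mm past the edge at roughly 83 mm height, no contact seen, and nothing else moved; no verdict was returned.

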